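Follow the plug out of a lock cylinder

TASK

Strip the brass lock cylinder held in the clamp stand: take the red-handled plug follower from the wooden rack, ease it into the open top of the bore and press the stuck plug out of the bottom into the steel dish, keeping the follower close behind it so that none of the sprung pins falls into the emptied bore. Go on until you feel the follower's collar bear firmly on the housing, without ramming it, and leave the follower standing there fully home. Leave the blue follower and the loose things around where they are.

Things in the scene. Friction and masses are not known exactly. Their poses are not given: they have to be found in the camera images.
- clamp_stand: Grey base plate 124 x 106 x 10 mm, fixed, with an aluminium column and jaws (top 105.5 mm up) that clamp a brass cylinder by its fin, bore upright. Origin on the bench exactly under the bore's axis, z up; column and pins lie on its +x side. The cylinder is not measured: how high it was clamped varies, the rim of its open top is 114 to 126 mm above the bench; nothing on the stand is higher.
- plug: Stuck brass plug, 13 mm diameter, 45 mm long with a 16.4 x 2 mm flange at its lower end, upright in the bore. Origin at the centre of its lower face. Its top lies 1 to 15 mm below the bore's rim at the start, how far is not known. Sprung pins press it against the wall: it takes some 5 to 12 N to slide it down. It drops free once past the last pin; it cannot come out upwards.
- dish_floor (a point): Centre of the floor of the round steel dish (80 mm across, 16 mm high) on the base plate under the bore, 12 mm above the bench; the plug drops into it.
- red_follower: Plug follower, 90 g: steel shank 12.7 mm diameter, 50 mm long, slightly rounded end; steel collar 22 mm diameter, 5 mm thick; square red handle 16 x 16 mm, 55 to 105 mm from the tip. Origin at the shank's tip, z from tip to handle, x and y square to the handle's flats. Stands upright in the rack, collar on its top. Fully home in the bore its collar sits on the rim, the tip 50 mm below it.
- blue_follower: The like follower with a blue handle and a thinner shank, 9 mm diameter, for smaller cylinders; too thin here. Same origin and axes. Stands in the rack's other hole; leave it there.
- follower_rack: Wooden block 50 x 116 x 56 mm, fixed, with two upright 15.5 mm holes through it, 32 mm to either side of its middle along its y. Origin at the centre of its underside, z up. A follower must rise 50 mm to come clear of it.
- padlock: Brass padlock, 18 x 40 x 72 mm, standing; a bystander. Origin at the centre of its underside.
- brush: Bench brush with a wooden handle, 40 x 186 x 13 mm, lying; a bystander. Origin at the centre of its underside.
- lock_cylinder: Loose brass double lock cylinder, 17 x 66 x 38 mm; a bystander. Origin at the centre of its underside.
- pin_1 (a joint): Uppermost of the cylinder's five sprung steel pins, 2.8 mm diameter with a round nose, 17 mm below the rim of the bore (14 mm wide, 44 mm long, straight through, wall 2.5 mm). Value: metres into the bore; -0.001 to 0.0015 while it rests on the plug or the red follower, 0.0045 when fallen into the empty bore.
- pin_2 (a joint): The like, 21.5 mm below the rim.
- pin_3 (a joint): The like, 26 mm below the rim.
- pin_4 (a joint): The like, 30.5 mm below the rim.
- pin_5 (a joint): The like, 35 mm below the rim.
Mind the look-alikes: they are no part of the job. Leave any orange or pink look-alike of the red_follower alone.

How it is judged (in metres and radians):
On the way, in this order (a step that is already met when the one before it is completed fails the run):
1. the red follower is drawn out of the rack (z of red_follower in the frame of follower_rack above 0.058 m), for 0.1 s.
2. it bears on the plug, upright in the bore (contact force between red_follower and plug above 1 N and horizontal distance between red_follower and clamp_stand below 0.003 m and angle between the z axis of red_follower and the z axis of clamp_stand, either way round below 0.12 rad), for 0.05 s.
3. it is pushed through until its collar bears on the housing's rim with more than 4 N (z of red_follower in the frame of housing below -0.0045 m and contact force between red_follower_c0 and housing above 4 N), for 0.1 s.
At the end, for the whole second after the job is handed in: The plug lies at rest in the steel dish; the red follower is released and stands upright and fully home in the bore (collar within 1.5 mm of the housing's rim, within 3 mm of the bore's axis); it still holds back all five pins (none more than 2.2 mm into the bore) (horizontal distance between plug and dish_floor below 0.045 m and z of plug in the frame of dish_floor below 0.022 m and linear speed of plug below 0.03 m/s and z of red_follower in the frame of housing below -0.0045 m and horizontal distance between red_follower and clamp_stand below 0.003 m and angle between the z axis of red_follower and the z axis of clamp_stand, either way round below 0.08 rad and value of joint each of pin_1, pin_2, pin_3, pin_4, pin_5 below 0.0022 m); the robot touches nothing.
It fails at once if a pin falls into the bore (more than 2.2 mm) (value of joint any of pin_1, pin_2, pin_3, pin_4, pin_5 above 0.0022 m).
It fails at once if the follower's collar is rammed on the housing (more than 25 N) (contact force between red_follower_c0 and housing above 25 N).
It fails at once if the follower is forced against the cylinder, pins and sides of the bore included (more than 45 N) (contact force between red_follower and housing above 45 N).
It fails at once if the blue follower or a bystander is disturbed (more than 15 mm) (distance of any of blue_follower, padlock, brush, lock_cylinder from where it was at the start of the episode above 0.015 m).
It also fails if it takes over 45 s, if anything falls off the work surface, if the arm or the gripper's body presses on something with over 40 N, if the wrist force passes 120 N, or if a joint passes its speed limit or range.

ROBOT

A 6-joint arm with a two-finger parallel gripper is mounted at the origin on a cart in front of the work surface, level with it; the furniture and walls round the work are solid. World frame = base frame: x ahead of the robot, y to its left, z up, the work surface at z = 0. Lengths are in mm, angles in rad, forces in N, time in s.
With the tool pointing down it reaches from about 275 to 1000 mm from the base axis. Payload 8.4 kg.
Tool frame: the origin (TCP) lies on the front face of the gripper's body, between the roots of the fingers; the fingertips stand 73 mm ahead of it and the grasp point (between the pads) lies 54 mm ahead of it; z points along the fingers, y is the line along which they close (so a half turn about z gives the same grasp; the last joint's range is limited). The gripper opens to 85 mm and grips with 20 to 120 N. Pads are 22 mm wide; open, the fingers measure 114 mm over their backs; the gripper's body (76 mm by 85 mm) begins 54 mm behind the grasp point. The pads swing forward as they close: fully open they stand 13 mm farther back than shut.
Start: joints at [-1.174, 0.353, 1.633, -0, 1.155, -0.002], TCP at [242.694, -575.958, 303.881] pointing down, gripper open.
Joint ranges: [-2.63, 2.63], [-0.92, 2.1], [0.06, 2.66], [-1.3, 4.44], [0, 2.69], [-3.02, 3.02]. Speed limits (rad/s): [2.22, 2.22, 2.79, 3.14, 3.14, 3.14].

INTERFACE

Orientations are given as a unit quaternion [x, y, z, w].
In Python, from bench import arm, vision gives the robot as it stands.
- The arm moves only by the tool send_rows, never from a script. Its arguments are lists of equal length, an entry for each row: "hand": the finger opening in mm, from 0 to 85.4; "slide": the shift along the tool's x, y, z in units of 30 mm (1.0 is 30 mm), a list of three; "delta_rot": the turn, a rotation vector about the tool's x, y, z in units of 5 degrees (1.0 is 5 degrees), a list of three. A call has 1 to 12 rows; each row is the pose to reach, as a shift and turn from the pose commanded when the call began, along the tool's axes at that moment; what a row does not reach only later rows make up. A row lasts 1/12 s, in which the tool goes at most 41.7 mm and 7.16 degrees, less where a joint would pass 70% of its speed; a pose out of reach is approached as far as the arm can. A call with a gripper value outside its range is refused whole. The fingers move at their own pace and stop on an object; "force" is the grip in N (left out, the last holds). Time passes only in rows, so rows that repeat a pose let the fingers close. It gives the time, the measured TCP pose, the force, the opening and the grip force at its end, in the units of the state.
- arm.state(): the state, without advancing time (a new reading comes with each control period).
- vision.get_image(name): name is "scene" or "top" or "wrist"; returns the picture (400x640x3 uint8, blue, green, red); there is no depth.
- vision.camera_params(name): a dict with "mtx" (3x3 intrinsics, pixels), "k1" (the pictures are not rectified: a ray, as slopes to the right and down, at radius r is drawn at 1 + k1 r^2 times it, then the intrinsics apply), "T" (4x4, takes a point from camera to world coordinates); the wrist camera has in their place "hand_eye" (4x4, takes a point from camera to tool coordinates, whose origin is the TCP and whose axes are the flange's). Camera axes: x right, y up, looking along -z (the intrinsics and any distortion apply to the point x, -y, -z); pixel columns grow to the right and rows downward; lengths in mm; the calibration is good to about 2 mm. A picture is of the moment at which its call begins: read the wrist's pose just before it. camera_params takes no time and is no camera call.
- arm.finish_job(): hands the job in; it is judged then, once.
The state is a dict: "t": time; "joint_positions": joint angles; "qd": joint speeds; "joint_torque": joint torques, N m; "ee_pos": TCP position; "tool_rot": TCP orientation; "force": force on the tool from outside, world axes, zero at the start; "torque": the same for the moment, N m; "width": opening from 0.0 (shut) to 1.0 (fully open); "grasp_force": force on a finger pad.
Only numpy, scipy, OpenCV 4.12 (cv2) and the standard library are available. Lean on these libraries where they do the work, as an engineer would, in place of code of your own. Each camera call takes 0.05 s, during which the arm holds its last target. There are 200 camera calls.

## Working session

There is one attempt and no reset: what is moved stays moved. The work goes in short steps, Python scripts to look and compute and a tool call to move; the robot and the scene stay as the last step left them, time stands still between calls to the robot, and variables do not carry over. Pictures are saved under pics/ and viewed, at most 10 in all, crops included, and the job is handed in when it is done.

Besides the shell and the picture viewer there is one more tool, called as name(argument=value, ...) on one line, values as JSON. send_rows: Moves the arm, as the interface text tells. Its arguments: {"type":"object","properties":{"hand":{"type":"array","items":{"type":"number"}},"slide":{"type":"array","items":{"type":"array","items":{"type":"number"}}},"delta_rot":{"type":"array","items":{"type":"array","items":{"type":"number"}}},"force":{"type":"number"}},"required":["hand","slide","delta_rot"]}

```bash
ls; mkdir -p pics
python3 - <<'E'
from bench import arm, vision
import cv2,numpy as np
s=arm.state();print(s)
for n in("scene","top"):
    im=vision.get_image(n);cv2.imwrite(f"pics/{n}0.png",im)
for n in("scene","top","wrist"):print(n,vision.camera_params(n))
E
```

```text
pics
{'t': 0.0, 'joint_positions': array([-1.17437937e+00,  3.53675835e-01,  1.63418976e+00, -2.25787491e-05,
        1.15518119e+00, -2.41271012e-03]), 'qd': array([-0.00180416,  0.00092168,  0.00034148, -0.00096949, -0.00053751,
       -0.00042223]), 'joint_torque': array([-3.61793303e-03, -6.05258131e+01, -3.42060935e+01, -5.82585435e-04,
        9.29227739e-03, -2.63733773e-05]), 'ee_pos': array([ 242.54601032, -575.58465178,  303.12050945]), 'tool_rot': array([ 9.80181501e-01,  1.98100216e-01, -1.52434472e-04, -7.10983735e-04]), 'force': array([ 0.38904728, -0.45380036,  0.03266571]), 'torque': array([ 0.01925094, -0.034841  ,  0.06284916]), 'grasp_force': 0.0, 'width': 0.9988110830378915}
scene {'mtx': array([[365.14230591,   0.        , 324.13491758],
       [  0.        , 365.14230591, 197.08407501],
       [  0.        ,   0.        ,   1.        ]]), 'k1': -0.0010643165356273743, 'T': array([[-7.15045346e-01,  2.82515537e-01, -6.39449079e-01,
         1.25363249e+01],
       [-6.99048540e-01, -2.80548173e-01,  6.57741485e-01,
         4.49749611e+02],
       [ 6.42591773e-0
[... 545 characters left out ...]
  1.25984895e-01,  9.92032160e-01,
         1.06566440e+03],
       [ 0.00000000e+00,  0.00000000e+00,  0.00000000e+00,
         1.00000000e+00]])}
wrist {'mtx': array([[280.62074879,   0.        , 318.2717347 ],
       [  0.        , 280.62074879, 197.06080694],
       [  0.        ,   0.        ,   1.        ]]), 'k1': -0.0049760272461934225, 'hand_eye': array([[-8.43678170e-04,  9.65567994e-01,  2.60149452e-01,
         6.62687384e+01],
       [ 9.99998983e-01,  5.15496453e-04,  1.32973732e-03,
        -8.89065376e-01],
       [ 1.14984568e-03,  2.60150309e-01, -9.65567447e-01,
        -6.95759223e+01],
       [ 0.00000000e+00,  0.00000000e+00,  0.00000000e+00,
         1.00000000e+00]])}
```

View pics/scene0.png

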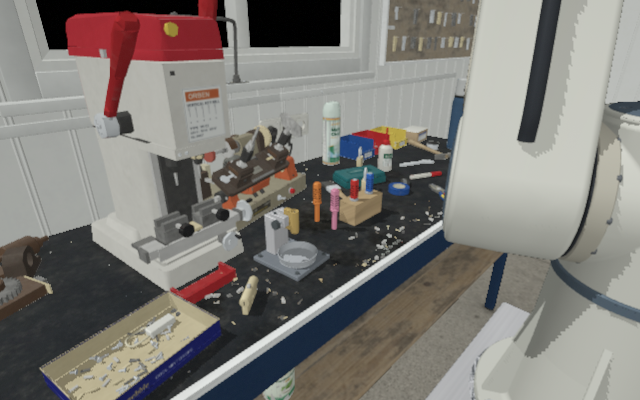

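View pics/top0.png

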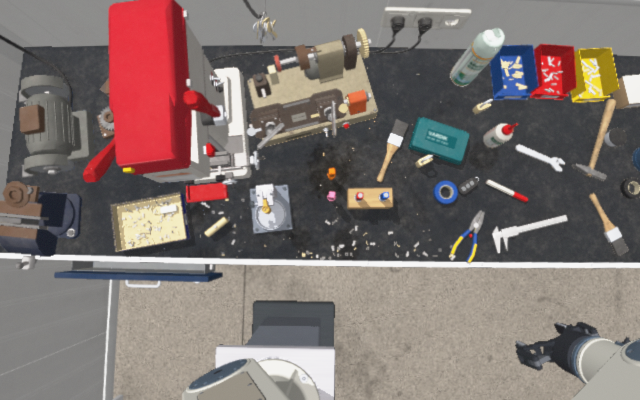

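The scene holds these candidates. Red-handled follower in the rack: scene (354,188), top (361,196). Pink look-alike: scene (335,205), top (332,196). Orange look-alike: scene (317,200), top (332,173). Blue follower: scene (369,180), top (386,196). I choose the red one in the wooden rack and will check it in a close crop.

```bash
cat > h.py <<'E'
from bench import arm, vision
import cv2,numpy as np
from scipy.spatial.transform import Rotation as R
def pose(s=None):
    s=s or arm.state();T=np.eye(4);T[:3,:3]=R.from_quat(s["tool_rot"]).as_matrix();T[:3,3]=s["ee_pos"];return T
def cam(n,tcp=None):
    p=vision.camera_params(n);T=p["T"] if "T" in p else tcp@p["hand_eye"];return p["mtx"],p["k1"],T
def ray(c,uv):
    K,k,T=c;d=(np.array(uv,float)-K[:2,2])/K[0,0];s=d.copy()
    for _ in range(20):s=d/(1+k*(s@s))
    return T[:3,3],T[:3,:3]@np.array([s[0],-s[1],-1])
def onz(c,uv,z):
    o,d=ray(c,uv);return o+d*(z-o[2])/d[2]
def proj(c,P):
    K,k,T=c;q=T[:3,:3].T@(np.array(P)-T[:3,3]);s=np.array([q[0],-q[1]])/-q[2];s=s*(1+k*(s@s));return K[0,0]*s+K[:2,2]
def tri(rs):
    A=0;b=0
    for o,d in rs:
        d=d/np.linalg.norm(d);M=np.eye(3)-np.outer(d,d);A=A+M;b=b+M@o
    return np.linalg.solve(A,b)
def blobs(im,hr,smin=120,vmin=50,amin=8):
    h=cv2.cvtColor(im,cv2.COLOR_BGR2HSV);m=np.zeros(h.shape[:2],np.uint8)
    for a,b in hr:m|=cv2.inRange(h,(a,smin,vmin),(b,255,255))
    n,l,st,ce=cv2.connectedComponentsWithStats(m);return m,l,[(i,st[i],ce[i]) for i in range(1,n) if st[i][4]>=amin]
E
python3 - <<'E'
from h import *
t=cv2.imread("pics/top0.png");s=cv2.imread("pics/scene0.png")
a=cv2.resize(s[165:285,240:400],None,fx=5,fy=5,interpolation=2)[:,:800]
b=cv2.resize(t[160:240,240:400],None,fx=5,fy=5,interpolation=2)
cv2.imwrite("pics/c1.png",cv2.resize(np.vstack([a,b]),(480,600)) if 0 else a);cv2.imwrite("pics/c2.png",b)
c=cam("top")
for n,uv,z in[("red",(361,196),111),("blue",(386,196),111),("pink",(332,196),100),("orange",(332,173),100),("stand",(266,210),115)]:print(n,onz(c,uv,z).round())
for nm,im,x0,x1,y0,y1 in(("top",t,340,400,180,215),("scene",s,300,400,160,240)):
    for hn,hr in(("red",[(0,6),(174,180)]),("blue",[(100,125)])):
        m,l,bl=blobs(im,hr)
        for i,st,ce in bl:
            if x0<ce[0]<x1 and y0<ce[1]<y1:print(nm,hn,st,ce.round(1))
E
```

```text
red [ 549. -218.  111.]
blue [ 550. -280.  111.]
pink [ 549. -146.  100.]
orange [ 608. -145.  100.]
stand [510.  17. 115.]
top red [357 193   6   7  14] [358.8 196.9]
top blue [381 193   5   7  18] [382.4 196.5]
scene red [350 180   9  19 142] [354.1 188.8]
scene blue [366 173   8  19 122] [369.6 182.2]
scene blue [388 182  22  14 186] [398.2 189.7]
```

View pics/c1.png

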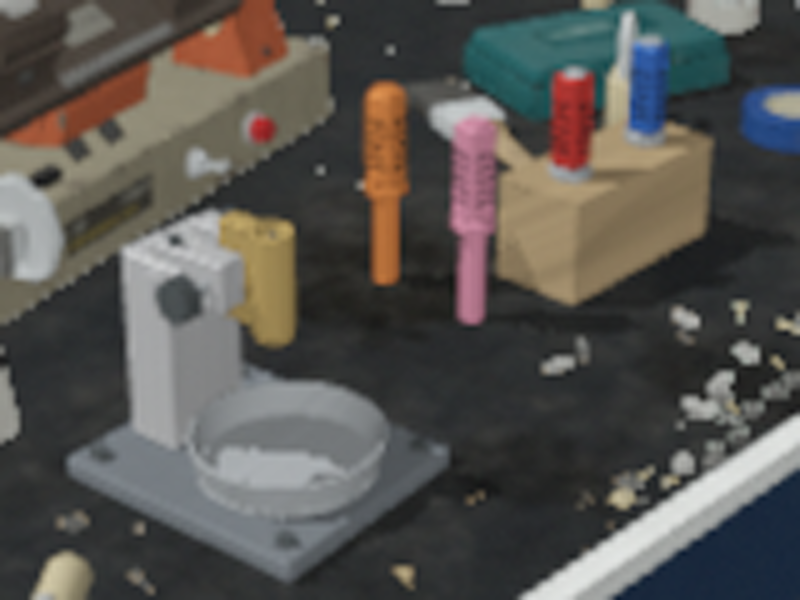

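View pics/c2.png

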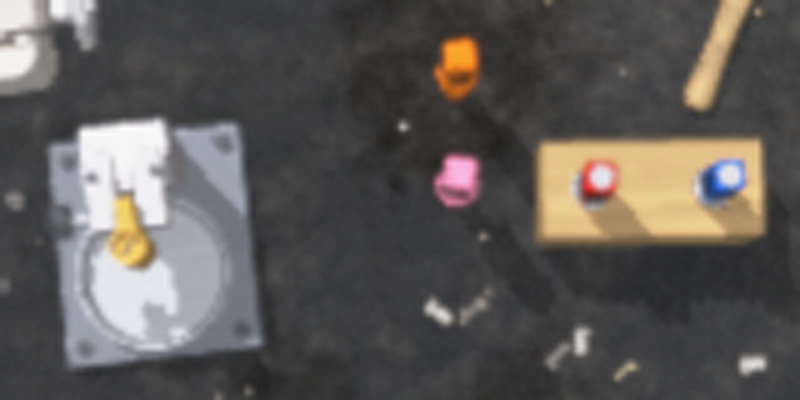

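Close crop: the red handle with a white end cap stands in the rack's left hole, at scene (354,190) and top (360,196). The blue one is beside it at top (385,196). The pink and orange ones stand free on the bench. The brass bore is near top (266,209), on the −x side of the column. I'm moving the wrist camera over the red follower, with the fingers set to close along world x.

send_rows(hand=[85,85,85,85,85,85,85,85,85,85,85,85], slide=[[1.2,-0.6,0],[2.4,-1.2,0],[3.6,-1.8,0],[4.8,-2.4,0],[6,-3,0],[7.2,-3.6,0],[8.4,-4.2,0],[9.6,-4.8,0],[10.8,-5.4,0],[12,-6,0],[13.1,-6.6,0],[14.1,-7.1,0]], delta_rot=[[0,0,-1.1],[0,0,-2.2],[0,0,-3.3],[0,0,-4.4],[0,0,-5.5],[0,0,-6.6],[0,0,-7.7],[0,0,-8.8],[0,0,-9.9],[0,0,-11],[0,0,-12.2],[0,0,-13.4]])

```text
t: 1.1
ee_pos: [550.8, -213.2, 303.6]
tool_rot: [0.706, 0.708, 0.0, -0.0]
force: [0.3, -0.5, -0.8]
width: 0.996
grasp_force: 0.0
```

Run:
```python
from h import *
s=arm.state();im=vision.get_image("wrist");cv2.imwrite("pics/w1.png",im);np.save("w1.npy",pose(s))
print(s["t"],s["ee_pos"],s["tool_rot"],s["joint_positions"].round(2))
c=cam("wrist",pose(s))
print(proj(c,(549,-216,111)),proj(c,(549,-280,111)))
for hn,hr in(("red",[(0,6),(174,180)]),("blue",[(100,125)])):
    m,l,bl=blobs(im,hr,amin=200)
    for i,st,ce in bl:
        cnt=max(cv2.findContours((l==i).astype(np.uint8),0,2)[0],key=cv2.contourArea)
        print(hn,st,ce.round(1),cv2.minAreaRect(cnt),onz(c,ce,111).round(1))
```

```text
1.1 [ 550.78922809 -213.15553811  303.64111104] [ 7.05989113e-01  7.08222637e-01  1.82451231e-05 -2.60277220e-04] [-0.37  0.3   1.71  0.    1.13 -0.38]
[316.47399575 196.36847025] [316.43374126 256.64541559]
red [311 177  16  24 217] [318.5 185.9] ((318.5, 188.5), (23.0, 15.0), 90.0) [ 550.9 -205.6  111. ]
blue [313 230  16  31 309] [319.8 242.6] ((320.5, 245.0), (30.0, 15.0), 90.0) [ 552.3 -264.4  111. ]
blue [314 310  37  14 328] [331.4 316.9] ((331.41650390625, 316.14495849609375), (11.651200294494629, 36.32433319091797), 80.13418579101562) [ 565.5 -352.3  111. ]
```

View pics/w1.png

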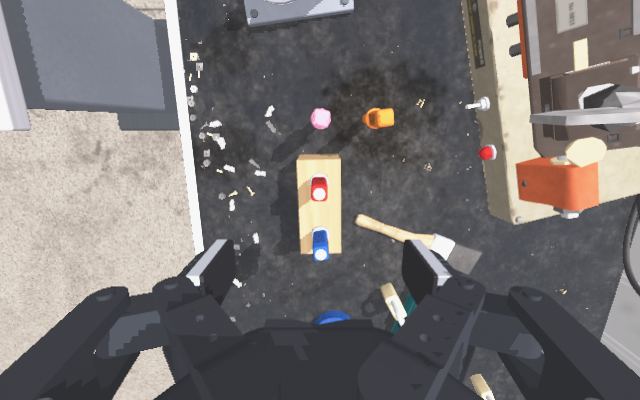

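The wrist view shows the red cap at (319,194), centred under the tool and with its flats aligned. The blue cap is at (321,254), and pink and orange are well clear. I'm descending and gripping.

send_rows(hand=[85,85,85,85,85,85,30,10,10,10,10,10], slide=[[0,0,1],[0,0,2],[0,0,3],[0,0,4],[0,0,5],[0,0,5.3],[0,0,5.3],[0,0,5.3],[0,0,5.3],[0,0,5.3],[0,0,5.3],[0,0,5.3]], delta_rot=[[0,0,0],[0,0,0],[0,0,0],[0,0,0],[0,0,0],[0,0,0],[0,0,0],[0,0,0],[0,0,0],[0,0,0],[0,0,0],[0,0,0]], force=80)

```text
t: 2.15
ee_pos: [550.4, -215.7, 146.3]
tool_rot: [0.708, 0.706, 0.0, 0.001]
force: [-1.9, -1.0, 7.4]
width: 0.174
grasp_force: 77.6
```

send_rows(hand=[10,10,10,10,10,10,10,10,10], slide=[[0,0,-0.3],[0,0,-0.8],[0,0,-1.4],[0,0,-2.2],[0,0,-3.2],[0,0,-4.2],[0,0,-5],[0,0,-5.3],[0,0,-5.3]], delta_rot=[[0,0,0],[0,0,0],[0,0,0],[0,0,0],[0,0,0],[0,0,0],[0,0,0],[0,0,0],[0,0,0]])

```text
t: 2.9
ee_pos: [550.7, -215.8, 307.0]
tool_rot: [0.708, 0.706, 0.001, 0.002]
force: [0.2, -0.7, -1.5]
width: 0.172
grasp_force: 78.7
```

Run:
```python
from h import *
s=arm.state();im=vision.get_image("wrist");cv2.imwrite("pics/w2.png",im);np.save("w2.npy",pose(s))
print(s["t"],s["ee_pos"],s["tool_rot"],s["joint_positions"].round(2),s["force"],s["width"])
c=cam("wrist",pose(s))
T=pose(s)
for z in(54,85,134):print(z,proj(c,(T@[0,0,z,1])[:3]))
print("stand px",proj(c,(510,17,118)))
```

```text
2.9 [ 550.71089972 -215.78458353  306.96832231] [0.70804015 0.70616772 0.00100884 0.00229758] [-0.38  0.3   1.71  0.    1.13 -0.37] [ 0.17409809 -0.73810585 -1.49577829] 0.17165367383016306
54 [318.29616155 263.72904778]
85 [318.2916939 238.2169072]
134 [318.28717947 212.4436481 ]
stand px [ 260.87963654 -110.74829831]
```

View pics/w2.png

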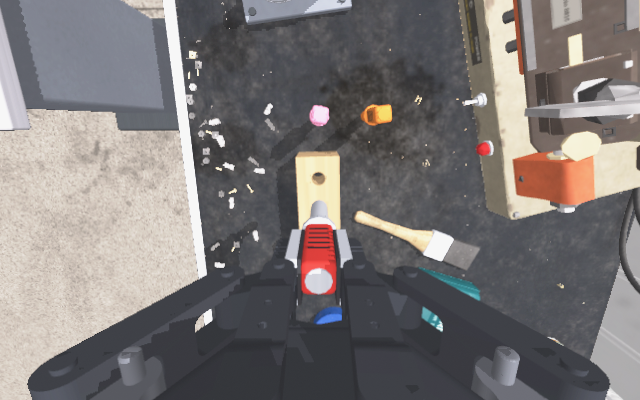

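The follower is gripped squarely, with its shank tip near (318,203), and the rack hole is empty at (318,178). I'm moving beside the stand to view the bore.

send_rows(hand=[10,10,10,10,10,10,10,10], slide=[[0.5,-0.15,0],[1.5,-0.4,0],[2.7,-0.7,0],[3.9,-1,0],[4.9,-1.2,0],[5.4,-1.35,0],[5.5,-1.35,0],[5.5,-1.35,0]], delta_rot=[[0,0,0],[0,0,0],[0,0,0],[0,0,0],[0,0,0],[0,0,0],[0,0,0],[0,0,0]])

```text
t: 3.62
ee_pos: [508.6, -49.0, 302.4]
tool_rot: [0.707, 0.707, -0.001, -0.001]
force: [0.4, -0.3, -1.2]
width: 0.179
grasp_force: 78.6
```

Run:
```python
from h import *
s=arm.state();im=vision.get_image("wrist");cv2.imwrite("pics/w3.png",im);np.save("w3.npy",pose(s))
print(s["t"],s["ee_pos"],s["tool_rot"],s["force"])
```

```text
3.6167 [508.64209874 -48.95658164 302.44297154] [ 0.70730467  0.7069076  -0.00080452 -0.00105049] [ 0.38403081 -0.30725427 -1.23884417]
```

send_rows(hand=[10,10,10,10,10,10], slide=[[0,0,0.5],[0,0,1.3],[0,0,2.1],[0,0,2.6],[0,0,2.6],[0,0,2.6]], delta_rot=[[0,0,0],[0,0,0],[0,0,0],[0,0,0],[0,0,0],[0,0,0]])

```text
t: 4.17
ee_pos: [509.3, -51.1, 225.0]
tool_rot: [0.708, 0.706, -0.001, -0.001]
force: [-0.3, 0.7, 0.4]
width: 0.174
grasp_force: 78.6
```

Run:
```python
from h import *
s=arm.state();im=vision.get_image("wrist");cv2.imwrite("pics/w4.png",im);np.save("w4.npy",pose(s))
print(s["t"],s["ee_pos"],s["tool_rot"],s["force"])
c3=cam("wrist",np.load("w3.npy"));c4=cam("wrist",np.load("w4.npy"))
p3=proj(c3,(510,17,120)).round();p4=proj(c4,(510,17,120)).round();print(p3,p4)
i3=cv2.imread("pics/w3.png")
f=lambda i,p,r,k:cv2.resize(i[int(p[1])-r:int(p[1])+r,int(p[0])-r:int(p[0])+r],(400,400),interpolation=cv2.INTER_CUBIC)
cv2.imwrite("pics/v.png",np.hstack([f(i3,p3,40,5),f(im,p4,50,4)]))
```

```text
4.1667 [509.33046572 -51.14691619 224.99679757] [ 0.70845207  0.70575778 -0.00085832 -0.0009374 ] [-0.3095658   0.7096774   0.39220596]
[320. 123.] [319. 119.]
```

View pics/v.png

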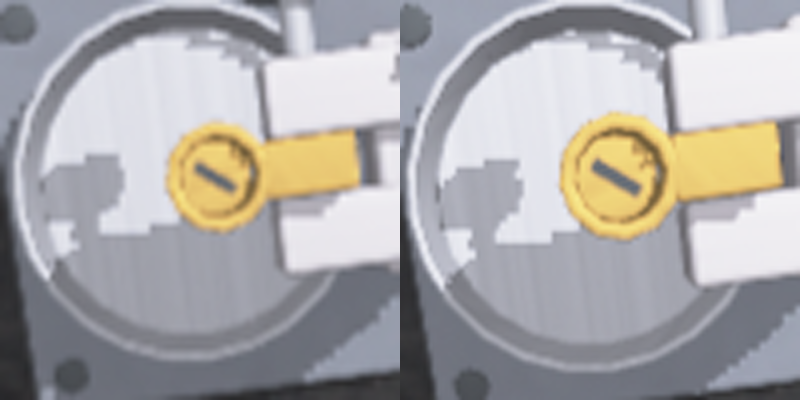

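The bore is clearly seen, with its rim circle at about (323,118) in the high view and (324,112) in the low view. The plug top is just below the rim, and the fin points to the right (+x). Next I'm fitting the rim circle and the tip edge in the same camera.

Run:
```python
from h import *
from scipy.optimize import least_squares
rs=[]
for n,ce in((3,(323,118)),(4,(324,112.5))):
    im=cv2.imread(f"pics/w{n}.png");T=np.load(f"w{n}.npy");c=cam("wrist",T)
    h=cv2.cvtColor(im,cv2.COLOR_BGR2HSV);m=cv2.inRange(h,(15,90,60),(32,255,255))
    u=cv2.resize(im[60:180,260:400],None,fx=8,fy=8,interpolation=cv2.INTER_CUBIC)
    m=cv2.inRange(cv2.cvtColor(u,cv2.COLOR_BGR2HSV),(15,80,60),(34,255,255))
    cnt=max(cv2.findContours(m,0,1)[0],key=cv2.contourArea)[:,0,:].astype(float)
    p=(cnt+.5)/8-.5+[260,60]
    a=np.degrees(np.arctan2(*(p-ce).T[::-1]));r=np.hypot(*(p-ce).T)
    p=p[(abs(a)>55)&(r<18)]
    def fit(p,z):
        q=np.array([onz(c,x,z)[:2] for x in p]);A=np.c_[2*q,np.ones(len(q))];s=np.linalg.lstsq(A,(q**2).sum(1),rcond=None)[0]
        rr=np.sqrt(s[2]+s[:2]@s[:2]);return s[:2],rr,np.std(np.hypot(*(q-s[:2]).T)-rr)
    for z in(114,120,126):print(n,len(p),z,fit(p,z))
    x,_,_=fit(p,120);uv=proj(c,[*x,120]);rs.append(ray(c,uv))
    # circle centre is height-dependent: ray through centre
print("tri",tri(rs))
for n in(2,3,4):
    im=cv2.imread(f"pics/w{n}.png",0);c=cam("wrist",np.eye(4))
    print(n,"col319 rows190-232",im[190:232,319].tolist());print("row218",im[218,302:336].tolist())
    print([proj(c,(6.35+d,0,z)).round(1)[1] for d,z in((0,140),(0,136),(2,140),(-2,140))])
```

```text
3 332 114 (array([512.67730393,  21.04379963]), np.float64(9.060473408444102), np.float64(0.09619098179765775))
3 332 120 (array([512.58962937,  20.96946272]), np.float64(8.849799786760709), np.float64(0.09395435446123894))
3 332 126 (array([512.5019548 ,  20.89512581]), np.float64(8.639126165115949), np.float64(0.09171772712480741))
4 495 114 (array([512.62255471,  20.98929147]), np.float64(9.160850872076256), np.float64(0.10422997298090156))
4 495 120 (array([512.52898077,  20.81261729]), np.float64(8.856471208501562), np.float64(0.10076681387541937))
4 495 126 (array([512.43540684,  20.63594312]), np.float64(8.552091544880694), np.float64(0.09730365476992082))
tri [512.70081092  21.08701429 110.63127112]
2 col319 rows190-232 [233, 233, 233, 233, 233, 233, 234, 234, 234, 229, 212, 199, 201, 201, 202, 202, 203, 203, 203, 204, 205, 206, 206, 207, 203, 200, 210, 240, 246, 246, 246, 246, 246, 236, 137, 109, 109, 93, 61, 88, 109, 103]
row218 [238, 238, 239, 237, 236, 232, 215, 171, 174, 203, 223, 233, 240, 243, 245, 246, 246, 246, 246, 246, 243, 242, 242, 241, 229, 217, 219, 228, 233, 2
[... 314 characters left out ...]
]
row218 [56, 57, 59, 58, 58, 63, 86, 111, 125, 146, 165, 174, 193, 207, 216, 219, 224, 223, 220, 215, 207, 203, 201, 198, 172, 160, 151, 110, 61, 50, 53, 54, 55, 55]
[np.float64(202.3), np.float64(203.7), np.float64(199.8), np.float64(204.7)]
4 col319 rows190-232 [62, 62, 65, 66, 67, 67, 66, 64, 65, 85, 127, 152, 153, 153, 153, 154, 154, 155, 155, 156, 156, 157, 156, 157, 155, 152, 160, 204, 228, 226, 225, 225, 226, 197, 107, 84, 84, 73, 52, 67, 83, 78]
row218 [60, 60, 59, 57, 55, 62, 88, 116, 132, 153, 172, 183, 202, 215, 222, 225, 229, 228, 226, 222, 215, 212, 210, 207, 180, 167, 158, 118, 70, 61, 60, 61, 60, 61]
[np.float64(202.3), np.float64(203.7), np.float64(199.8), np.float64(204.7)]
```

send_rows(hand=[10,10,10,10,10,10,10,10,10,10,10,10], slide=[[0,0,-0.6],[0,0,-1.3],[0,0,-1.67],[0.3,0.2,-1.67],[0.7,0.4,-1.67],[1.1,0.7,-1.67],[1.5,0.9,-1.67],[1.82,1.12,-1.67],[1.82,1.12,-1.67],[1.82,1.12,-1.67],[1.82,1.12,-1.67],[1.82,1.12,-1.67]], delta_rot=[[0,0,-1],[0,0,-2.3],[0,0,-3.6],[0,0,-4.9],[0,0,-6.2],[0,0,-7.5],[0,0,-8.8],[0,0,-10.1],[0,0,-11.2],[0,0,-12],[0,0,-12],[0,0,-12]])

```text
t: 5.22
ee_pos: [544.0, 4.0, 277.1]
tool_rot: [0.261, 0.965, 0.0, 0.001]
force: [-0.1, 0.1, -0.8]
width: 0.173
grasp_force: 78.6
```

Run:
```python
from h import *
s=arm.state();im=vision.get_image("wrist");cv2.imwrite("pics/w5.png",im);T=pose(s);np.save("w5.npy",T)
print(s["t"],s["ee_pos"],s["tool_rot"],s["force"],s["joint_positions"].round(2));print(T.round(4))
c=cam("wrist",T);p=proj(c,(512.6,21,115));print(p)
x,y=int(p[0])-60,int(p[1])-40
cv2.imwrite("pics/v5.png",cv2.resize(im[y:y+100,x:x+120],None,fx=6,fy=6,interpolation=2));print(x,y)
```

```text
5.2167 [543.95828733   3.97938621 277.09870061] [2.61333322e-01 9.65248242e-01 2.01567976e-04 8.28108838e-04] [-0.07947069  0.07701099 -0.82036523] [ 0.    0.26  1.84 -0.    1.05 -1.04]
[[-8.634000e-01  5.045000e-01  1.700000e-03  5.439583e+02]
 [ 5.045000e-01  8.634000e-01 -0.000000e+00  3.979400e+00]
 [-1.500000e-03  8.000000e-04 -1.000000e+00  2.770987e+02]
 [ 0.000000e+00  0.000000e+00  0.000000e+00  1.000000e+00]]
[315.41555691 159.64709662]
255 119
```

View pics/v5.png

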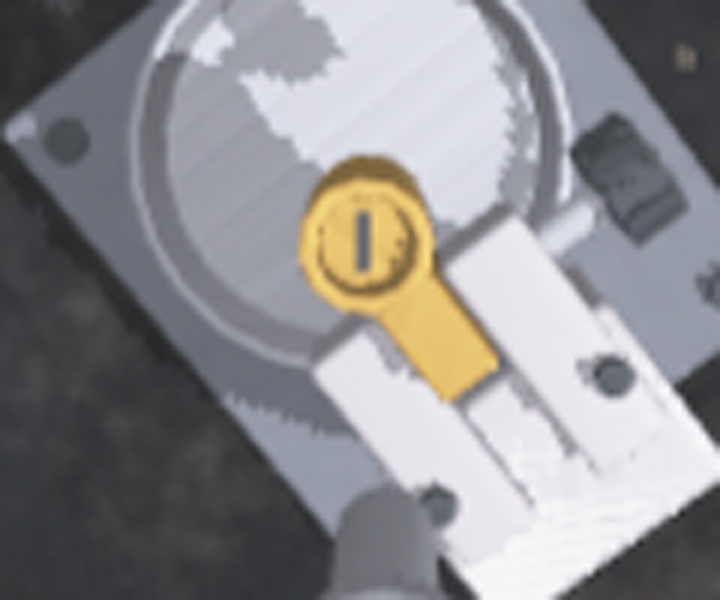

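The view shows the rim circle centred near pixel (316,159) and the follower's tip edge near (319,199.5). Now for the subpixel offset.

```bash
cat > m.py <<'E'
from h import *
def rim(im,T,ce,R,skip,zs=(115,120)):
    c=cam("wrist",T);v=im[:,:,2].astype(np.float32)
    for it in range(3):
        pts=[]
        for a in np.arange(0,360,4):
            if skip[0]<a<skip[1]:continue
            r=np.arange(R-2.5,R+2.5,.1);x=(ce[0]+r*np.cos(np.radians(a))).astype(np.float32);y=(ce[1]+r*np.sin(np.radians(a))).astype(np.float32)
            g=np.gradient(cv2.remap(cv2.GaussianBlur(v,(0,0),.7),x[None],y[None],cv2.INTER_CUBIC)[0]);w=np.maximum(-g,0)**2
            if -g.min()>1:pts.append((ce[0]+(r@w)/w.sum()*np.cos(np.radians(a)),ce[1]+(r@w)/w.sum()*np.sin(np.radians(a))))
        p=np.array(pts)
        for _ in range(3):
            A=np.c_[2*p,np.ones(len(p))];s=np.linalg.lstsq(A,(p**2).sum(1),rcond=None)[0];rr=np.sqrt(s[2]+s[:2]@s[:2]);e=np.hypot(*(p-s[:2]).T)-rr;p=p[abs(e)<max(.4,1.5*e.std())]
        ce=s[:2];R=rr
    print("rim px",ce,R,e.std(),len(p))
    return ce,R
def tip(im):
    g=cv2.GaussianBlur(im,(0,0),.6).astype(float).mean(2)
    for r in(206,210,214,218):
        d=np.gradient(g[r]);l=302+np.abs(d[302:314]).argmax();q=322+np.abs(d[322:336]).argmax();print("row",r,l,q,(l+q)/2)
    for col in (317,319,321):
        d=np.abs(np.gradient(g[194:206,col]));print("tip row",col,194+(d**2@np.arange(12))/(d**2).sum())
E
python3 - <<'E'
from m import *
im=cv2.imread("pics/w5.png");T=np.load("w5.npy");c=cam("wrist",T)
ce,R_=rim(im,T,(315.9,159.2),11.2,(15,95))
for z in(112,115,118,122):
    P=onz(c,ce,z);e=onz(c,ce+[R_,0],z);print(z,P,np.linalg.norm(e-P),"in tool",(np.linalg.inv(T)@[*P,1])[:3])
tip(im);tip(cv2.imread("pics/w4.png"))
c0=cam("wrist",np.eye(4))
for x,y,z in((8.35,0,140),(8.35,0,139),(8.35,.5,140),(2,0,120),(2,.5,120)):print((x,y,z),proj(c0,(x,y,z)))
im=cv2.imread("pics/w4.png");rim(im,None,(324,112.5),14.8,(0,55));
E
```

```text
rim px [315.61658922 159.68165501] 11.164466122397885 0.13734760867905202 70
112 [513.04098181  20.90770685 112.        ] 9.333483539328853 in tool [ 35.48120032  -1.11749155 165.04503749]
115 [512.70843244  21.12867135 115.        ] 9.214117988789813 in tool [ 35.87532366  -1.09201487 162.04446553]
118 [512.37588308  21.34963584 118.        ] 9.094752438250774 in tool [ 36.26944699  -1.06653819 159.04389356]
122 [511.93248392  21.64425516 122.        ] 8.935598370865328 in tool [ 36.79494476  -1.03256928 155.04313094]
row 206 308 329 318.5
row 210 310 329 319.5
row 214 310 331 320.5
row 218 308 334 321.0
tip row 317 196.7954031924974
tip row 319 196.9921249292881
tip row 321 199.08928834691773
row 206 311 326 318.5
row 210 310 327 318.5
row 214 310 327 318.5
row 218 308 329 318.5
tip row 317 199.69621775470526
tip row 319 199.60039244007794
tip row 321 199.98778849279446
(8.35, 0, 140) [316.9139919  198.94762039]
(8.35, 0, 139) [316.90933662 199.29311476]
(8.35, 0.5, 140) [317.55928963 198.94690804]
(2, 0, 120) [316.83190607 215.0319712 ]
(2, 0.5, 120) [317.53423676 215.03116434]Traceback (most recent call last):
  File "<stdin>", line 9, in <module>
  File "m.py", line 3, in rim
    c=cam("wrist",T);v=im[:,:,2].astype(np.float32)
  File "h.py", line 7, in cam
    p=vision.camera_params(n);T=p["T"] if "T" in p else tcp@p["hand_eye"];return p["mtx"],p["k1"],T
                                                        ~~~^~~~~~~~~~~~~~
ValueError: matmul: Input operand 0 does not have enough dimensions (has 0, gufunc core with signature (n?,k),(k,m?)->(n?,m?) requires 1)
```

Run:
```python
from h import *
for _ in range(2):
    p=vision.camera_params("wrist");print(p["hand_eye"].round(4),p["mtx"][0])
c0=cam("wrist",np.eye(4));print(proj(c0,(0,0,134)),proj(c0,(2,0,120)))
print(cv2.__version__, np.load("w2.npy").round(4))
```

```text
[[-8.00000e-04  9.65600e-01  2.60000e-01  6.62987e+01]
 [ 1.00000e+00  1.10000e-03 -8.00000e-04  8.74600e-01]
 [-1.10000e-03  2.60000e-01 -9.65600e-01 -6.95770e+01]
 [ 0.00000e+00  0.00000e+00  0.00000e+00  1.00000e+00]] [280.62074879   0.         318.2717347 ]
[[-8.00000e-04  9.65600e-01  2.60000e-01  6.62987e+01]
 [ 1.00000e+00  1.10000e-03 -8.00000e-04  8.74600e-01]
 [-1.10000e-03  2.60000e-01 -9.65600e-01 -6.95770e+01]
 [ 0.00000e+00  0.00000e+00  0.00000e+00  1.00000e+00]] [280.62074879   0.         318.2717347 ]
[316.90879687 211.60906738] [316.83190607 215.0319712 ]
4.12.0 [[ 2.700000e-03  1.000000e+00  4.700000e-03  5.507109e+02]
 [ 1.000000e+00 -2.600000e-03 -1.800000e-03 -2.157846e+02]
 [-1.800000e-03  4.700000e-03 -1.000000e+00  3.069683e+02]
 [ 0.000000e+00  0.000000e+00  0.000000e+00  1.000000e+00]]
```

send_rows(hand=[10,10,10,10,10,10,10], slide=[[0.25,-0.02,0],[0.6,-0.05,0],[0.95,-0.078,0],[1.14,-0.078,0.1],[1.14,-0.078,0.2],[1.14,-0.078,0.3],[1.14,-0.078,0.3]], delta_rot=[[0,0,0],[0,0,0],[0,0,0],[0,0,0],[0,0,0],[0,0,0],[0,0,0]])

```text
t: 5.85
ee_pos: [512.6, 19.4, 266.4]
tool_rot: [0.26, 0.966, -0.0, -0.0]
force: [-0.6, -0.5, -1.1]
width: 0.173
grasp_force: 78.6
```

Run:
```python
from m import *
s=arm.state();im=vision.get_image("wrist");cv2.imwrite("pics/w6.png",im);T=pose(s);np.save("w6.npy",T)
print(s["t"],s["ee_pos"],s["force"]);print(T.round(4))
T5=np.load("w5.npy");c5=cam("wrist",T5);c=cam("wrist",T);print(c[2]-T@vision.camera_params("wrist")["hand_eye"], (np.linalg.inv(T)@c[2]).round(4)[:3,3])
P=onz(c5,(315.62,159.68),115);print("bore in tool now",(np.linalg.inv(T)@[*P,1])[:3],proj(c,P))
cv2.imwrite("pics/v6.png",cv2.resize(im[165:245,270:370],None,fx=7,fy=7,interpolation=2))
```

```text
5.85 [512.56103048  19.43906872 266.37155596] [-0.62777474 -0.51461823 -1.09748864]
[[-8.648000e-01  5.021000e-01 -5.000000e-04  5.125610e+02]
 [ 5.021000e-01  8.648000e-01 -1.000000e-04  1.943910e+01]
 [ 4.000000e-04 -3.000000e-04 -1.000000e+00  2.663716e+02]
 [ 0.000000e+00  0.000000e+00  0.000000e+00  1.000000e+00]]
[[0. 0. 0. 0.]
 [0. 0. 0. 0.]
 [0. 0. 0. 0.]
 [0. 0. 0. 0.]] [ 66.2954   0.8764 -69.5771]
bore in tool now [  0.66055891   1.58808988 151.37132824] [318.91434875 204.27632783]
```

View pics/v6.png

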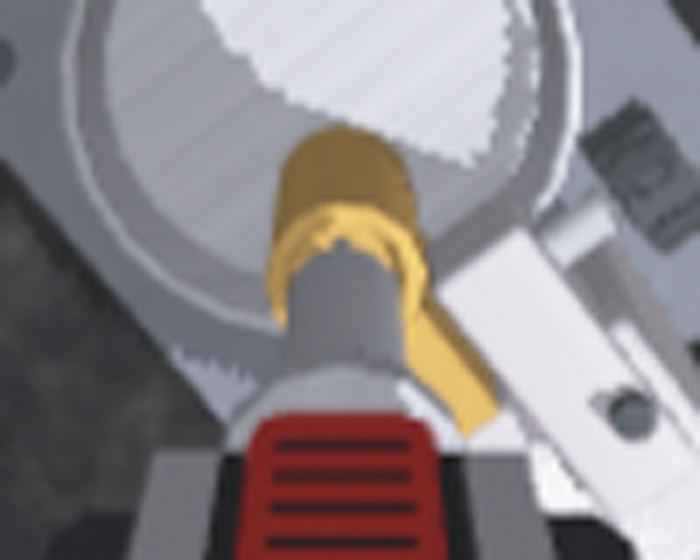

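The tip hangs nearly over the bore: rim spans crop x 267–428 and the shank is centred near x 350. It is about 1 mm too far along tool +x. I'm measuring the edges numerically.

Run:
```python
from m import *
im=cv2.imread("pics/w6.png");T=np.load("w6.npy");c0=cam("wrist",np.eye(4))
sat=cv2.cvtColor(im,cv2.COLOR_BGR2HSV)[:,:,1]
for r in(202,204,206,208,210,213):print(r,sat[r,304:336].tolist())
print("col319",sat[190:206,319].tolist(),im[190:206,319,2].tolist())
for x,y,z in((0.66,1.59,151.4),(0.66,1.59-9.5,151.4),(0.66,1.59+9.5,151.4),(10.16,1.59,151.4),(1.8,1.2,140),(8.15,1.2,140),(8,1.2,139),(1.8,1.2-6.35,130),(1.8,1.2+6.35,130)):print((x,y,z),proj(c0,(x,y,z)).round(2))
```

```text
202 [16, 17, 16, 5, 85, 133, 134, 132, 127, 86, 9, 20, 17, 17, 15, 17, 17, 17, 14, 8, 76, 118, 130, 134, 128, 125, 123, 30, 13, 13, 13, 14]
204 [18, 17, 19, 13, 115, 132, 130, 95, 11, 16, 16, 17, 17, 15, 15, 15, 15, 15, 16, 16, 15, 6, 49, 132, 130, 126, 127, 52, 12, 14, 12, 12]
206 [17, 17, 17, 13, 111, 131, 125, 41, 18, 16, 16, 17, 15, 17, 17, 15, 15, 15, 16, 16, 15, 15, 6, 111, 129, 128, 132, 74, 14, 9, 8, 7]
208 [17, 17, 17, 14, 49, 133, 112, 14, 16, 16, 13, 15, 17, 17, 15, 17, 15, 14, 14, 14, 15, 16, 9, 95, 128, 129, 129, 125, 60, 8, 8, 7]
210 [19, 16, 14, 16, 7, 65, 117, 16, 16, 16, 15, 15, 15, 17, 15, 15, 15, 14, 16, 16, 15, 18, 5, 74, 130, 132, 132, 133, 127, 118, 47, 8]
213 [28, 29, 27, 27, 28, 27, 22, 16, 18, 16, 15, 17, 15, 17, 17, 15, 15, 16, 14, 16, 17, 18, 16, 45, 129, 130, 129, 129, 131, 135, 130, 124]
col319 [129, 129, 129, 129, 134, 126, 128, 129, 120, 56, 6, 19, 17, 17, 15, 17] [125, 125, 125, 125, 198, 236, 233, 231, 211, 146, 122, 113, 114, 114, 115, 114]
(0.66, 1.59, 151.4) [318.92 204.27]
(0.66, -7.91, 151.4) [307.35 204.28]
(0.66, 11.09, 151.4) [330.48 204.25]
(10.16, 1.59, 151.4) [318.91 193.05]
(1.8, 1.2, 140) [318.46 207.03]
(8.15, 1.2, 140) [318.46 199.19]
(8, 1.2, 139) [318.46 199.72]
(1.8, -5.1499999999999995, 130) [309.98 210.98]
(1.8, 7.55, 130) [326.99 210.96]
```

send_rows(hand=[10,10,10,10], slide=[[-0.055,0.013,0.1],[-0.055,0.013,0.23],[-0.055,0.013,0.23],[-0.055,0.013,0.23]], delta_rot=[[0,0,0],[0,0,0],[0,0,0],[0,0,0]])

```text
t: 6.23
ee_pos: [514.3, 18.7, 259.6]
tool_rot: [0.26, 0.966, -0.0, -0.0]
force: [-0.5, -0.8, -1.2]
width: 0.179
grasp_force: 78.6
```

Run:
```python
from m import *
s=arm.state();im=vision.get_image("wrist");cv2.imwrite("pics/w7.png",im);T=pose(s);np.save("w7.npy",T)
print(s["t"],s["ee_pos"],s["force"]);print(T[:3,2])
T6=np.load("w6.npy");print("moved tool",T6[:3,:3].T@(T[:3,3]-T6[:3,3]))
c0=cam("wrist",np.eye(4));sat=cv2.cvtColor(im,cv2.COLOR_BGR2HSV)[:,:,1]
for r in(202,204,206,208,210):print(r,sat[r,304:336].tolist())
for k in(316,319,322):print(k,sat[190:206,k].tolist(),im[190:206,k,2].tolist())
for x,y,z in((0,0,144),(0,9.5,144),(9.5,0,144),(0,0,140),(6.35,0,140)):print((x,y,z),proj(c0,(x,y,z)).round(2))
```

```text
6.2333 [514.29200442  18.73373633 259.63917623] [-0.49538896 -0.79422176 -1.19970659]
[-8.16257728e-04 -5.14333444e-05 -9.99999666e-01]
moved tool [-1.85368148  0.26124174  6.73159112]
202 [16, 17, 13, 37, 134, 134, 130, 131, 125, 84, 5, 18, 19, 17, 15, 15, 17, 17, 15, 6, 77, 120, 131, 132, 125, 125, 123, 30, 13, 11, 11, 12]
204 [15, 17, 9, 57, 132, 132, 129, 106, 9, 16, 16, 17, 15, 15, 15, 15, 15, 15, 16, 16, 14, 4, 56, 133, 130, 127, 129, 52, 13, 14, 13, 12]
206 [17, 17, 8, 97, 133, 132, 115, 52, 16, 16, 18, 15, 17, 19, 15, 15, 15, 15, 16, 18, 13, 16, 7, 111, 129, 126, 133, 77, 13, 13, 7, 8]
208 [17, 17, 15, 25, 112, 133, 111, 17, 16, 14, 16, 17, 19, 17, 17, 15, 17, 16, 16, 14, 14, 15, 14, 97, 128, 129, 128, 120, 58, 8, 8, 7]
210 [16, 16, 16, 12, 44, 130, 110, 16, 16, 16, 15, 13, 15, 17, 15, 17, 15, 14, 16, 16, 15, 17, 5, 73, 129, 134, 134, 129, 129, 104, 21, 9]
316 [129, 130, 129, 129, 133, 129, 130, 134, 129, 124, 72, 19, 19, 15, 15, 15] [123, 124, 123, 125, 191, 231, 230, 213, 168, 160, 139, 109, 109, 109, 110, 111]
319 [131, 128, 129, 128, 135, 126, 129, 133, 121, 58, 9, 17, 15, 15, 15, 15] [125, 126, 125, 126, 202, 237, 234, 219, 164, 119, 116, 113, 114, 114, 115, 114]
322 [129, 129, 128, 128, 134, 130, 129, 131, 129, 129, 115, 36, 15, 14, 16, 16] [127, 127, 128, 126, 179, 227, 231, 228, 229, 231, 212, 141, 116, 117, 117, 117]
(0, 0, 144) [316.95 207.71]
(0, 9.5, 144) [328.88 207.7 ]
(9.5, 0, 144) [316.93 196.18]
(0, 0, 140) [316.93 209.23]
(6.35, 0, 140) [316.92 201.43]
```

send_rows(hand=[10,10,10,10,10,10], slide=[[-0.003,0.008,0.03],[-0.003,0.008,0.06],[-0.003,0.008,0.09],[-0.003,0.008,0.12],[-0.003,0.008,0.15],[-0.003,0.008,0.15]], delta_rot=[[0,0,0],[0,0,0],[0,0,0],[0,0,0],[0,0,0],[0,0,0]])

```text
t: 6.78
ee_pos: [514.2, 19.0, 255.3]
tool_rot: [0.26, 0.966, -0.0, -0.0]
force: [-1.2, 0.6, 0.0]
width: 0.175
grasp_force: 78.7
```

send_rows(hand=[10,10,10,10], slide=[[0,0,0.03],[0,0,0.06],[0,0,0.09],[0,0,0.09]], delta_rot=[[0,0,0],[0,0,0],[0,0,0],[0,0,0]])

```text
t: 7.12
ee_pos: [514.4, 19.0, 253.2]
tool_rot: [0.26, 0.966, -0.0, -0.0]
force: [-2.9, 0.9, 4.6]
width: 0.176
grasp_force: 79.4
```

send_rows(hand=[10,10,10,10], slide=[[0.015,0,0],[0.015,0,0],[0.015,0,0.02],[0.015,0,0.02]], delta_rot=[[0,0,0],[0,0,0],[0,0,0],[0,0,0]])

```text
t: 7.45
ee_pos: [514.3, 19.2, 252.6]
tool_rot: [0.26, 0.966, -0.0, 0.0]
force: [-3.0, -1.0, 6.9]
width: 0.175
grasp_force: 79.8
```

Run:
```python
from m import *
for i in range(1):
    s=arm.state();print(s["t"],s["ee_pos"],s["force"],s["torque"])
im=vision.get_image("wrist");cv2.imwrite("pics/w8.png",im)
s=arm.state();print(s["ee_pos"],s["force"],s["torque"])
c0=cam("wrist",np.eye(4));sat=cv2.cvtColor(im,cv2.COLOR_BGR2HSV)[:,:,1]
for r in(202,204,206,208,210):print(r,sat[r,304:336].tolist())
for k in(316,319,322):print(k,sat[190:206,k].tolist(),im[190:206,k,2].tolist())
```

```text
7.45 [514.27018532  19.20157342 252.64600548] [-2.99580311 -1.00836818  6.91292837] [-0.14294736  0.59477392 -0.02126176]
[514.24810628  19.20796324 252.65816669] [-2.91552395 -0.53072626  6.2716375 ] [-0.18825597  0.61276937  0.04602285]
202 [17, 17, 7, 100, 131, 132, 132, 128, 92, 30, 13, 18, 17, 15, 17, 17, 17, 16, 14, 8, 63, 125, 128, 125, 130, 131, 96, 9, 13, 13, 13, 13]
204 [18, 17, 10, 131, 133, 132, 130, 104, 16, 16, 16, 17, 17, 17, 17, 15, 17, 16, 16, 18, 17, 8, 101, 127, 124, 132, 100, 9, 13, 13, 11, 10]
206 [15, 12, 49, 134, 133, 130, 115, 27, 16, 18, 16, 17, 17, 17, 17, 15, 15, 16, 16, 18, 17, 16, 11, 128, 129, 126, 126, 25, 10, 10, 13, 10]
208 [15, 6, 92, 132, 133, 128, 89, 17, 16, 16, 16, 15, 17, 17, 19, 15, 17, 14, 16, 18, 15, 16, 7, 103, 129, 129, 129, 44, 13, 12, 9, 8]
210 [17, 10, 54, 132, 132, 128, 66, 16, 16, 18, 17, 15, 15, 15, 15, 15, 17, 16, 14, 16, 17, 18, 7, 86, 128, 129, 128, 92, 9, 9, 7, 7]
316 [129, 129, 129, 130, 131, 130, 134, 133, 129, 126, 58, 17, 17, 15, 17, 17] [123, 123, 123, 124, 123, 122, 165, 220, 229, 203, 136, 110, 110, 111, 110, 110]
319 [128, 129, 131, 129, 128, 128, 131, 132, 126, 115, 25, 17, 17, 17, 15, 17] [126, 125, 127, 127, 126, 126, 166, 224, 236, 211, 132, 113, 114, 114, 114, 114]
322 [128, 126, 129, 129, 129, 128, 130, 134, 129, 132, 99, 6, 14, 16, 16, 16] [126, 127, 127, 128, 128, 126, 139, 205, 232, 223, 178, 118, 117, 117, 117, 117]
```

send_rows(hand=[10,10,10,10], slide=[[0,0,0.02],[0,0,0.05],[0,0,0.07],[0,0,0.07]], delta_rot=[[0,0,0],[0,0,0],[0,0,0],[0,0,0]])

```text
t: 7.83
ee_pos: [514.3, 19.2, 250.6]
tool_rot: [0.26, 0.966, -0.0, 0.0]
force: [-2.5, -0.5, 7.4]
width: 0.174
grasp_force: 79.9
```

send_rows(hand=[10,10,10,10,10,10], slide=[[0.01,0,0.03],[0.01,0,0.07],[0.01,0,0.11],[0.01,0,0.15],[0.01,0,0.19],[0.01,0,0.2]], delta_rot=[[0,0,0],[0,0,0],[0,0,0],[0,0,0],[0,0,0],[0,0,0]])

```text
t: 8.33
ee_pos: [514.2, 19.3, 244.7]
tool_rot: [0.26, 0.966, -0.0, 0.0]
force: [-2.1, -0.1, 8.5]
width: 0.175
grasp_force: 80.0
```

Run:
```python
from m import *
s=arm.state();print(s["t"],s["ee_pos"],s["force"],s["width"],pose(s)[:3,2])
im=vision.get_image("wrist");cv2.imwrite("pics/w9.png",im)
sat=cv2.cvtColor(im,cv2.COLOR_BGR2HSV)[:,:,1]
for r in(204,206,208,210):print(r,sat[r,304:336].tolist())
for k in(319,):print(k,sat[190:230,k].tolist(),im[190:230,k,2].tolist())
```

```text
8.3333 [514.15529126  19.27004665 244.70214432] [-2.07193157 -0.13194914  8.46635492] 0.1753272604458314 [ 7.34359801e-04 -3.10255293e-04 -9.99999682e-01]
204 [17, 17, 9, 126, 130, 133, 130, 113, 48, 7, 16, 16, 17, 15, 17, 17, 15, 15, 8, 52, 120, 128, 126, 126, 132, 129, 105, 27, 12, 13, 13, 13]
206 [16, 13, 35, 131, 133, 133, 115, 15, 16, 16, 16, 17, 17, 17, 15, 15, 15, 15, 16, 16, 16, 23, 120, 127, 124, 133, 117, 30, 11, 11, 11, 11]
208 [18, 6, 90, 133, 134, 125, 71, 14, 18, 16, 16, 13, 15, 17, 17, 17, 15, 15, 14, 16, 15, 16, 25, 118, 127, 126, 129, 53, 11, 13, 13, 10]
210 [15, 15, 120, 132, 132, 124, 68, 16, 16, 16, 15, 15, 15, 15, 15, 15, 17, 16, 14, 14, 13, 15, 8, 97, 130, 125, 128, 83, 15, 10, 11, 12]
319 [130, 129, 129, 130, 130, 129, 128, 129, 126, 133, 129, 127, 109, 9, 17, 17, 15, 15, 17, 17, 15, 15, 15, 15, 17, 17, 17, 17, 17, 17, 17, 17, 16, 33, 147, 186, 184, 175, 127, 160] [126, 125, 125, 126, 126, 127, 126, 125, 125, 180, 230, 235, 204, 118, 113, 113, 114, 114, 113, 114, 114, 114, 114, 114, 112, 112, 114, 136, 155, 153, 154, 154, 154, 145, 130, 125, 126, 108, 62, 91]
```

send_rows(hand=[10,10,10,10,10,10,10,10,10,10,10,10], slide=[[0,0,0.05],[0,0,0.1],[0,0,0.15],[0,0,0.2],[0,0,0.25],[0,0,0.3],[0,0,0.35],[0,0,0.4],[0,0,0.45],[0,0,0.5],[0,0,0.55],[0,0,0.6]], delta_rot=[[0,0,0],[0,0,0],[0,0,0],[0,0,0],[0,0,0],[0,0,0],[0,0,0],[0,0,0],[0,0,0],[0,0,0],[0,0,0],[0,0,0]])

```text
t: 9.38
ee_pos: [514.2, 19.2, 226.8]
tool_rot: [0.26, 0.966, -0.0, 0.0]
force: [-4.5, -0.6, 4.3]
width: 0.179
grasp_force: 79.0
```

send_rows(hand=[10,10,10,10,10,10,10,10,10,10], slide=[[0,0,0.05],[0,0,0.1],[0,0,0.15],[0,0,0.2],[0,0,0.25],[0,0,0.3],[0,0,0.35],[0,0,0.4],[0,0,0.45],[0,0,0.45]], delta_rot=[[0,0,0],[0,0,0],[0,0,0],[0,0,0],[0,0,0],[0,0,0],[0,0,0],[0,0,0],[0,0,0],[0,0,0]])

```text
t: 10.22
ee_pos: [513.1, 19.3, 211.8]
tool_rot: [0.26, 0.966, -0.0, -0.001]
force: [-4.1, -1.5, -2.6]
width: 0.177
grasp_force: 78.8
```

send_rows(hand=[10,10,10,10,10,10], slide=[[0,0,0.02],[0,0,0.04],[0,0,0.06],[0,0,0.08],[0,0,0.1],[0,0,0.1]], delta_rot=[[0,0,0],[0,0,0],[0,0,0],[0,0,0],[0,0,0],[0,0,0]])

```text
t: 10.72
ee_pos: [513.2, 19.3, 209.2]
tool_rot: [0.26, 0.966, -0.0, -0.001]
force: [-4.8, -2.2, -0.6]
width: 0.177
grasp_force: 78.9
```

send_rows(hand=[10,10,10,10], slide=[[0,0,0.015],[0,0,0.03],[0,0,0.045],[0,0,0.045]], delta_rot=[[0,0,0],[0,0,0],[0,0,0],[0,0,0]])

```text
t: 11.05
ee_pos: [513.2, 19.4, 207.9]
tool_rot: [0.26, 0.966, -0.0, -0.001]
force: [-5.8, -2.3, -0.5]
width: 0.176
grasp_force: 78.9
```

send_rows(hand=[10,10,10,10], slide=[[0,0,0.015],[0,0,0.03],[0,0,0.03],[0,0,0.03]], delta_rot=[[0,0,0],[0,0,0],[0,0,0],[0,0,0]])

```text
t: 11.38
ee_pos: [513.2, 19.4, 207.5]
tool_rot: [0.26, 0.966, -0.0, -0.001]
force: [-8.5, -2.0, 7.0]
width: 0.176
grasp_force: 80.0
```

send_rows(hand=[10,10,10,10], slide=[[0,0,0.005],[0,0,0.01],[0,0,0.01],[0,0,0.01]], delta_rot=[[0,0,0],[0,0,0],[0,0,0],[0,0,0]])

```text
t: 11.72
ee_pos: [513.3, 19.4, 207.5]
tool_rot: [0.26, 0.966, -0.0, -0.001]
force: [-9.1, -2.1, 9.1]
width: 0.175
grasp_force: 80.1
```

Run:
```python
from m import *
s=arm.state();print(s["t"],s["ee_pos"],s["force"],s["torque"],pose(s)[:3,2])
im=vision.get_image("wrist");cv2.imwrite("pics/w10.png",im)
cv2.imwrite("pics/v10.png",cv2.resize(im[165:265,250:390],None,fx=5.7,fy=5.7,interpolation=2))
```

```text
11.7167 [513.26083597  19.36211054 207.5059495 ] [-9.13106804 -2.08519791  9.11556888] [-0.31766201  1.80326153 -0.00557038] [-1.53477108e-03 -9.88763334e-05 -9.99998817e-01]
```

View pics/v10.png

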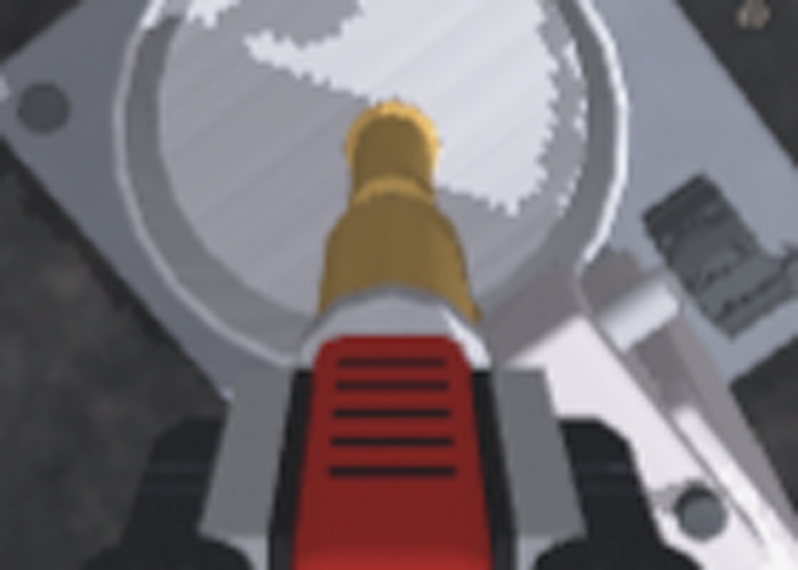

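The collar sits on the rim and the plug stands below in the dish. I'm pressing a touch firmer, then opening.

send_rows(hand=[10,10,10,10], slide=[[0,0,0.01],[0,0,0.015],[0,0,0.015],[0,0,0.015]], delta_rot=[[0,0,0],[0,0,0],[0,0,0],[0,0,0]])

```text
t: 12.1
ee_pos: [513.3, 19.3, 207.4]
tool_rot: [0.26, 0.966, -0.0, -0.001]
force: [-10.0, -1.1, 15.0]
width: 0.176
grasp_force: 80.9
```

Run:
```python
from m import *
s=arm.state();T=pose(s);c=cam("wrist",T)
for z in(12,57,72,116):
    u=proj(c,(512.7,21,z));print(z,u,(u-[250,165])*5.7)
```

```text
12 [318.48693292 190.96285443] [390.37551766 147.98827023]
57 [318.54140344 204.05482756] [390.68599961 222.6125171 ]
72 [318.56445464 209.5955545 ] [390.81739146 254.19466067]
116 [318.65440423 231.2185305 ] [391.3301041  377.44562385]
```

send_rows(hand=[10,30,60,85,85,85,85,85], slide=[[0,0,-0.02],[0,0,-0.02],[0,0,-0.02],[0,0,-0.02],[0,0,-0.02],[0,0,-0.02],[0,0,-0.02],[0,0,-0.02]], delta_rot=[[0,0,0],[0,0,0],[0,0,0],[0,0,0],[0,0,0],[0,0,0],[0,0,0],[0,0,0]])

```text
t: 12.77
ee_pos: [514.0, 19.4, 207.3]
tool_rot: [0.26, 0.966, 0.0, 0.0]
force: [0.2, 0.2, -0.8]
width: 0.995
grasp_force: 0.0
```

send_rows(hand=[85,85,85,85,85,85,85,85], slide=[[0,0,-0.4],[0,0,-1],[0,0,-1.7],[0,0,-2.4],[0,0,-3.1],[0,0,-3.6],[0,0,-3.7],[0,0,-3.7]], delta_rot=[[0,0,0],[0,0,0],[0,0,0],[0,0,0],[0,0,0],[0,0,0],[0,0,0],[0,0,0]])

```text
t: 13.43
ee_pos: [514.4, 19.4, 319.1]
tool_rot: [0.26, 0.966, 0.0, 0.001]
force: [-0.6, 0.1, -0.2]
width: 0.996
grasp_force: 0.0
```

Run:
```python
from m import *
s=arm.state();T=pose(s);c=cam("wrist",T);im=vision.get_image("wrist");cv2.imwrite("pics/w11.png",im)
print(s["t"],s["ee_pos"],s["force"],s["width"])
m,l,bl=blobs(im,[(0,6),(174,180)],amin=150)
for i,st,ce in bl:print(st,ce.round(1))
for z in(121,171,221):print(z,proj(c,(512.7,21,z)).round(1))
sc=vision.get_image("scene");cs=cam("scene");m,l,bl=blobs(sc,[(0,6),(174,180)],amin=30)
for i,st,ce in bl:
    if 240<ce[0]<380:print("scene",st,ce.round(1))
for z in(116,121,171,221):print(z,proj(cs,(512.7,21,z)).round(1))
```

```text
13.4333 [514.36350024  19.40863697 319.08801621] [-0.55456664  0.14949319 -0.22912705] 0.9961802155125108
[ 409   95   96   81 3305] [456.5 133.6]
[307 182  20  30 335] [316.9 193.1]
121 [317.4 188.8]
171 [317.4 203.2]
221 [317.4 225.5]
scene [353 130  37  25 306] [375.  137.9]
scene [289 185  10  25 198] [293.8 197.3]
116 [294.  211.1]
121 [294.  208.8]
171 [293.3 185.4]
221 [292.6 160.6]
```

```bash
python3 -c "
from bench import arm
print(arm.finish_job())"
```

```text
the job is handed in; nothing more can be done
None
```

I handed the job in at about 13.5 s. The plug stands in the dish, and the red follower is fully home, with its collar pressed to about 15 N on the rim and the gripper clear. The pins were not measured directly, and no verdict came back.

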